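Show the underside of a spice jar to the stand camera

ROBOT

A 7-joint arm with a two-finger parallel gripper is mounted at the origin on a cart in front of the work surface, level with it; the furniture and walls round the work are solid. World frame = base frame: x ahead of the robot, y to its left, z up, the work surface at z = 0. Lengths are in m, angles in rad, forces in N, time in s.
With the tool pointing down it reaches from about 0.4 to 0.925 m from the base axis. Payload 4.1 kg.
Tool frame: the origin (TCP) lies between the finger pads; the fingertips stand 25 mm ahead of it and the grasp point (between the pads) lies 6 mm ahead of it; z points along the fingers, y is the line along which they close (so a half turn about z gives the same grasp; the last joint's range is limited). The gripper opens to 85 mm and grips with 20 to 120 N. Pads are 22 mm wide; open, the fingers measure 114 mm over their backs; the gripper's body (76 mm by 85 mm) begins 54 mm behind the grasp point. The pads swing forward as they close: fully open they stand 13 mm farther back than shut.
Start: joints at [-1.245, 0.398, 0.045, 1.537, -0.019, 1.207, -0.051], TCP at [0.268, 0.592, 0.256] pointing down, gripper open.
Joint ranges: [-2.82, 2.82], [-0.49, 2.23], [-1.37, 1.46], [0, 2.46], [-1.36, 4.5], [0.23, 2], [-2.94, 2.94]. Speed limits (rad/s): [2.57, 2.57, 3.14, 3.14, 3.14, 3.14, 3.14].

INTERFACE

Orientations are given as a rotation vector (axis times angle).
In Python, from workcell import ctrl, imaging gives the robot as it stands. The module is installed in compiled form; this text tells all that it offers.
- The arm moves only by the tool jog_arm, never from a script. Its argument "plan" is a list of rows, each a list of 3 entries, a list of its own where there are three numbers: the shift along the tool's x, y, z in cm, then the turn about the tool's z in rad, then the closure, from -1 (fully open) to 1 (shut). In form: [[[dx, dy, dz], twist, grip], ...]. A call has 1 to 5 rows; each row shifts and turns the commanded pose from where the row before left it, along the tool's axes as they then stand; what a row does not reach is not made up. A row lasts 1/12 s, in which the tool goes at most 41.7 mm and 7.16 degrees, less where a joint would pass 70% of its speed; a pose out of reach is approached as far as the arm can. A call with a gripper value outside its range is refused whole. The fingers move at their own pace and stop on an object; "grip_force" is the grip in N (left out, the last holds). Time passes only in rows, so rows that do not move let the fingers close. It gives the time, the measured TCP pose, the force, the opening and the grip force at its end, in the units of the state.
- ctrl.read_state(): the state, without advancing time (a new reading comes with each control period).
- imaging.read_camera(name): name is "side" or "top"; returns (picture, depth): 400x640x3 uint8, red, green, blue; 400x640 float32, m along the optical axis (not along the pixel's ray), 0 where there is no reading.
- imaging.camera_model(name): a dict with "intrinsics" (3x3 intrinsics, pixels), "extrinsics" (4x4, takes a point from world to camera coordinates). Camera axes: x right, y down, z forward; pixel columns grow to the right and rows downward; lengths in m; the calibration is good to about 2 mm. A picture is of the moment at which its call begins. camera_model takes no time and is no camera call.
- ctrl.hand_in(): hands the job in; it is judged then, once.
The state is a dict: "time_s": time; "joint_positions": joint angles; "qvel": joint speeds; "joint_torque": joint torques, N m; "position": TCP position; "tcp_rot": TCP orientation; "ft_force": force on the tool from outside, world axes, zero at the start; "wrist_torque": the same for the moment, N m; "gripper_width": finger opening in m; "grasp_force": force on a finger pad.
Only numpy, scipy, OpenCV 4.12 (cv2) and the standard library are available. Lean on these libraries where they do the work, as an engineer would, in place of code of your own. Each camera call takes 0.05 s, during which the arm holds its last target. There are 200 camera calls.

TASK

Take hold of the wooden fin on the lid of the white storage tin and tip the lid up, its opposite edge still resting on the tin; then lift it off and lay it flat, right way up, on the worktop. Then take the spice jar (the taller of the two things in the tin, with the flat screw cap) out and finish while holding it still in the air for the small stand camera: its underside squarely facing the lens, centred on the lens axis, about 12 cm from the lens, to show the date on its base; the program ends with the jar in the gripper. Leave the tin, the salt shaker standing in it and the other things where they are, and do not touch the camera.

Things in the scene. Friction and masses are not known exactly. Their poses are not given: they have to be found in the camera images.
- tin: white rectangular open tin, 156 (x) x 126 (y) x 80 (z) mm, wall and floor 3 mm, loose, 0.8 kg; origin at the centre of its underside, z up; its short -x side, below the lid's fin, looks to the robot's right (within 0.35 rad of world -y). A spice jar and a salt shaker stand in it at about x = +32 and -32 mm, either way round, up to 4 mm off in x and 8 mm in y
- tin_back (a point): middle of the tin's short rim opposite the fin (+x side), 78 mm along x from the tin's origin and 80 mm above it, on the outer face; axes as the tin
- lid: loose deep white lid, 168 (x) x 138 (y) x 45 mm outside, hollow below, about 0.16 kg, with an upright wooden fin on top at its short -x edge; origin at the centre of its lower (skirt) edge, axes as the tin's. An inner ledge 8 mm above that edge rests on the tin's rim with 3 mm play all round: the seated lid's origin is 72 mm, its top 117 mm above the tin's underside
- lid_back (a point): middle of the lid's side opposite the fin at ledge height (+78 mm in x from its origin, 8 mm up); lies at tin_back, within a few mm, while the lid is seated or tipped on that edge
- lid_fin (a point): middle of the fin on the lid, 58 mm towards -x from the lid's origin and 59 mm above it; the fin is 36 mm long (lid x), 12 mm thick (lid y) and 28 mm high, standing on the lid's top: grip it across its thickness
- spice_jar: round glass spice jar with a dark flat screw cap, 45 mm diameter, 105 mm high (cap the top 20 mm), about 0.11 kg; origin at the centre of its underside, z along its axis to the cap. Taller than the salt shaker; stands upright in the tin, under the lid at first
- jar_cap (a point): centre of the top of the spice jar's cap, 105 mm above its underside
- salt_shaker: salt shaker with a narrower domed cap, 44 mm diameter, 90 mm high; origin at the centre of its underside; stands upright in the tin beside the spice jar and stays there
- camera: small camera on a stand, fixed to the worktop: round foot 84 mm across, thin post, grey head 66 mm wide, top about 125 mm above the worktop; origin at the centre of the foot's underside; its lens looks towards its -x side (roughly the robot) and upwards, 50 degrees above level
- lens (a point): centre of the lens's front glass (17 mm towards -x of the camera's origin, 111 mm up); its z axis is the viewing axis out of the lens, rising at 50 degrees; its y axis is level. A jar shown rightly has its underside's centre at about z = 120 mm on this axis and its own z axis along the lens's (cap away from the lens), so it leans 40 degrees from upright
- mug: white mug, 82 mm across, 97 mm high, a bystander; origin under its middle
- timer: round kitchen timer, 62 mm across, 44 mm high, a bystander; origin at the centre of its underside
- jam_jar: jar with a dark lid, 70 mm across, 118 mm high, a bystander; origin at the centre of its underside

How it is judged:
On the way, in this order (a step that is already met when the one before it is completed fails the run):
1. the lid is tipped up (more than 6 degrees) with the edge opposite the fin still on the tin (angle between lid's own z axis and vertical above 0.105 rad and distance between lid_back and tin_back below 0.02 m and z of lid_fin in the frame of tin above 0.136 m), for 0.1 s.
2. the lid lies flat and right way up on the worktop, let go (height (world z) of lid below 0.008 m and angle between lid's own z axis and vertical below 0.1 rad and contact force between lid and the arm below 0.3 N and contact force between lid and the fingers below 0.3 N), for 0.2 s.
3. the spice jar is lifted clear of the tin (height (world z) of spice_jar above 0.09 m and contact force between spice_jar and the fingers above 1 N), for 0.1 s.
At the end, for the whole second after the job is handed in: Jar held still in the air, underside centre within 25 mm of the lens axis (each way) and 95-145 mm from the lens, axes within 15 degrees, cap away, touching no camera or lid. Lid flat, right way up on the worktop; tin within 40 mm of its start; salt shaker upright in it (x of spice_jar in the frame of lens between -0.025 and 0.025 m and y of spice_jar in the frame of lens between -0.025 and 0.025 m and z of spice_jar in the frame of lens between 0.095 and 0.145 m and angle between the z axis of spice_jar and the z axis of lens, either way round below 0.26 rad and z of jar_cap in the frame of lens above 0.17 m and height (world z) of spice_jar above 0.12 m and contact force between spice_jar and the fingers above 1 N and linear speed of spice_jar below 0.03 m/s and contact force between spice_jar and lid below 0.1 N and contact force between spice_jar and camera below 0.1 N and height (world z) of lid below 0.008 m and angle between each of lid, tin's own z axis and vertical below 0.1 rad and distance of tin from where it was at the start of the episode below 0.04 m and horizontal distance between salt_shaker and tin below 0.08 m and angle between salt_shaker's own z axis and vertical below 0.15 rad and height (world z) of salt_shaker below 0.02 m); the arm keeps its last pose, push and grip.
It fails at once if the camera is touched (over 2 N) (contact force between camera and anything else above 2 N).
It fails at once if the mug, timer or jam jar is shifted by more than 30 mm (distance of any of mug, timer, jam_jar from where it was at the start of the episode above 0.03 m).
It fails at once if the salt shaker is knocked over (angle between salt_shaker's own z axis and vertical above 0.5 rad).
It also fails if it takes over 53 s, if anything falls off the work surface, if the arm or the gripper's body presses on something with over 40 N, if the wrist force passes 120 N, or if a joint passes its speed limit or range.

## Working session

There is one attempt and no reset: what is moved stays moved. The work goes in short steps, Python scripts to look and compute and a tool call to move; the robot and the scene stay as the last step left them, time stands still between calls to the robot, and variables do not carry over. Pictures are saved under pics/ and viewed, at most 10 in all, crops included, and the job is handed in when it is done.

Besides the shell and the picture viewer there is one more tool, called by a JSON object that holds its "op" and its "data", one argument or row to a line. jog_arm: Moves the arm, as the interface text tells. Its arguments: {"type":"object","properties":{"plan":{"type":"array","items":{"type":"array"}},"grip_force":{"type":"number"}},"required":["plan"]}

```bash
mkdir -p pics; cat > h.py <<'E'
import numpy as np, cv2
from scipy.spatial.transform import Rotation as R
from workcell import ctrl, imaging
def cam(n):
    im,d=imaging.read_camera(n); m=imaging.camera_model(n); np.savez(f'{n}.npz',im=im,d=d,K=m['intrinsics'],E=m['extrinsics']); return im,d
def cloud(n):
    z=np.load(f'{n}.npz'); d=z['d'];K=z['K'];E=z['E']
    v,u=np.mgrid[:400,:640]; P=np.stack([(u-K[0,2])/K[0,0]*d,(v-K[1,2])/K[1,1]*d,d],-1)
    W=(P-E[:3,3])@E[:3,:3]; W[d==0]=np.nan; return z['im'],W
E
python3 - <<'E'
from h import *
for n in ('top','side'):
    im,d=cam(n); cv2.imwrite(f'pics/{n}0.png',im[:,:,::-1]); E=imaging.camera_model(n)['extrinsics']; print(n,-E[:3,:3].T@E[:3,3],E[2,:3])
s=ctrl.read_state(); print(s)
E
```

```text
top [-0.51094426  0.16090169  1.46841299] [ 0.62174649 -0.07951853 -0.77917142]
side [-0.3371734  -1.10863268  1.29133285] [ 0.47896965  0.61345212 -0.62790491]
{'time_s': 0.1, 'joint_positions': array([-1.2450041 ,  0.39914334,  0.04505035,  1.53775436, -0.01869121,
        1.20689007, -0.05066562]), 'qvel': array([-0.00013325, -0.00173633, -0.00055502, -0.00391584, -0.00118035,
        0.00050744, -0.00028461]), 'joint_torque': array([ 3.70452006e-03, -4.76258326e+01,  1.36998855e+00, -2.54950243e+01,
        1.19502129e-02,  4.98480469e-03,  3.33682053e-06]), 'position': array([0.26765463, 0.59176197, 0.25535107]), 'tcp_rot': array([-6.61996179e-01, -3.07080771e+00,  2.76069563e-03]), 'ft_force': array([ 0.14594203,  0.55017314, -0.57319359]), 'wrist_torque': array([-0.0140087 , -0.02662574, -0.00439855]), 'grasp_force': 0.0, 'gripper_width': 0.08524462940993266}
```

View pics/top0.png

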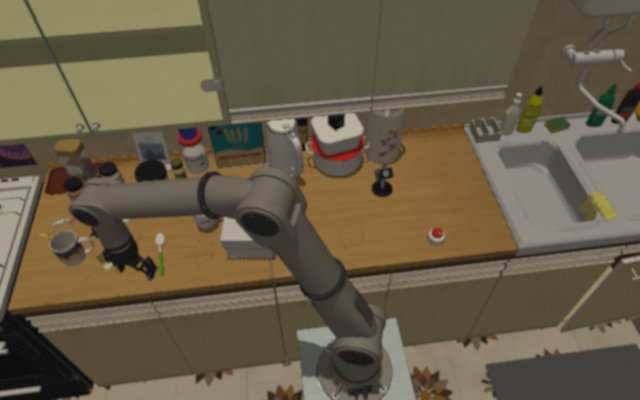

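View pics/side0.png

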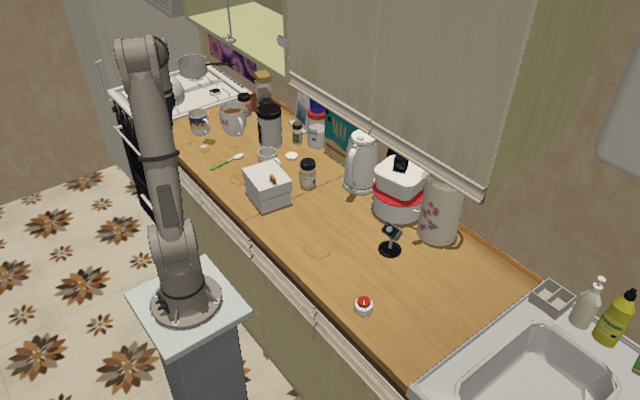

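The top view shows the arm covering most of the tin (≈248,237), with the camera at (382,182) and the timer at (437,235). The side view shows the lid and fin at ≈(270,182), the jam jar at (307,173), the mug at (267,155), the camera at (390,240) and the timer at (364,305).

```bash
python3 - <<'E'
from h import *
im,W=cloud('side')
crop=lambda im,x0,x1,y0,y1,s: cv2.resize(im[y0:y1,x0:x1],None,fx=s,fy=s,interpolation=cv2.INTER_CUBIC)[:,:,::-1]
a=crop(im,235,335,140,215,7); cv2.imwrite('pics/c1.png',a)
b=crop(im,360,430,210,270,8); cv2.imwrite('pics/c2.png',b)
x,y,z=W[...,0],W[...,1],W[...,2]
v,u=np.mgrid[:400,:640]
box=(u>235)&(u<335)&(v>140)&(v<215)
m=box&(abs(z-.117)<.006)&(u<298)
P=W[m]; print(len(P),np.nanmedian(z[m]),P.min(0),P.max(0))
r=cv2.minAreaRect((P[:,:2]*1000).astype(np.float32)); print(r, cv2.boxPoints(r))
m=box&(z>.126)&(z<.16)&(u<292); P=W[m]; print('fin',len(P),P.mean(0),P.min(0),P.max(0)); print(cv2.minAreaRect((P[:,:2]*1000).astype(np.float32)))
m=(u>365)&(u<425)&(v>215)&(v<265)&(z>.003)&(z<.14)
P=W[m]; print('cam',len(P));
for lo,hi in((.0,.012),(.012,.07),(.07,.09),(.09,.105),(.105,.118),(.118,.14)):
    Q=P[(P[:,2]>lo)&(P[:,2]<=hi)]
    if len(Q): print(lo,len(Q),Q.mean(0),Q.min(0),Q.max(0))
for n,(uu,vv) in dict(jam=(307,162),mug=(267,153),timer=(364,300),tall=(268,125)).items(): print(n,W[vv,uu])
E
```

```text
889 0.11630137260996543 [0.4106932  0.18946984 0.11102968] [0.57106152 0.37997752 0.12298718]
((492.9244384765625, 284.00323486328125), (180.28173828125, 142.9687957763672), 82.31075286865234) [[410.0219  204.23752]
 [551.7052  185.10825]
 [575.82697 363.76895]
 [434.14368 382.89822]]
fin 40 [0.48318723 0.22349068 0.13690016] [0.47272568 0.20183795 0.1264809 ] [0.49271458 0.244193   0.14964349]
((484.93927001953125, 221.67672729492188), (43.54364013671875, 16.581758499145508), 79.22901916503906)
cam 1192
0.0 486 [ 0.70426546 -0.21170279  0.00690636] [ 0.56837709 -0.34957967  0.00300084] [ 0.88506836 -0.04078751  0.01199263]
0.012 410 [ 0.77290053 -0.19074353  0.03041895] [ 0.63869479 -0.27245307  0.01202372] [ 0.87779953 -0.08070824  0.0697241 ]
0.07 71 [ 0.72451293 -0.24237168  0.08203708] [ 0.65066497 -0.26271347  0.07060686] [ 0.82381903 -0.19987839  0.08998295]
0.09 108 [ 0.68307817 -0.23548543  0.09786928] [ 0.64646258 -0.26221726  0.0900773 ] [ 0.81208641 -0.19420204  0.10498139]
0.105 108 [ 0.6744134  -0.23004315  0.11107849] [ 0.64509093 -0.25975603  0.10502991] [ 0.808696   -0.19432509  0.11784129]
0.118 9 [ 0.66451345 -0.22488539  0.11920585] [ 0.65523422 -0.23549344  0.11803553] [ 0.67213848 -0.21506073  0.12023643]
jam [0.67980659 0.26743213 0.10797616]
mug [0.62331999 0.47829686 0.06207344]
timer [ 0.42577022 -0.36818753  0.04415146]
tall [0.69356892 0.57029988 0.13132227]
```

View pics/c1.png

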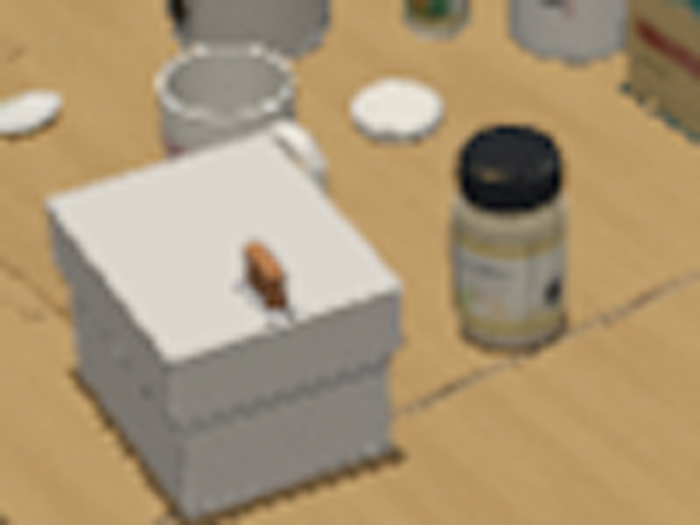

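View pics/c2.png

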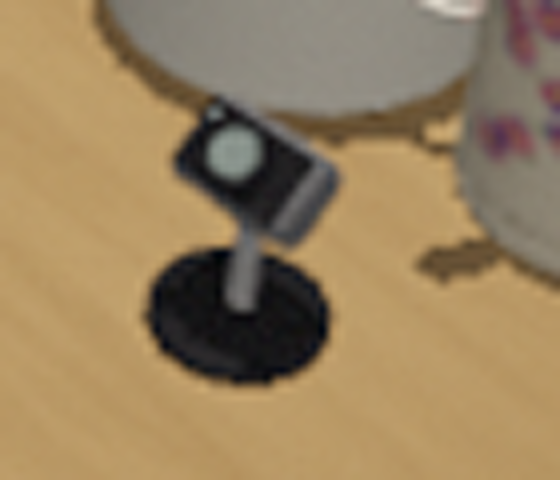

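The crops show the lid's top corners at c1 px (45,205), (175,360), (400,285) and (270,135), with the fin at (265,275). In c2 the lens is centred at (233,152) and the foot ellipse at (238,315).

```bash
cat >> h.py <<'E'
def ray(n,u,v,z):
    q=np.load(f'{n}.npz'); K,E=q['K'],q['E']; c=-E[:3,:3].T@E[:3,3]
    d=E[:3,:3].T@np.linalg.solve(K,[u,v,1]); return c+d*(z-c[2])/d[2]
E
python3 - <<'E'
from h import *
im,W=cloud('side')
C=[ray('side',235+a/7-.4,140+b/7-.4,.117)[:2] for a,b in((45,205),(175,360),(400,285),(270,135))]
C=np.array(C); print(C.round(4),C.mean(0)); 
for i in range(4):
    e=C[(i+1)%4]-C[i]; print(np.linalg.norm(e),np.degrees(np.arctan2(*e[::-1])))
print('fin',ray('side',235+265/7-.4,140+270/7-.4,.134))
z=W[...,2]; v,u=np.mgrid[:400,:640]
# top view of lid / fin
print('lens',ray('side',360+233/8-.4,210+152/8-.4,.111),'depth',W[229,389],'foot',ray('side',360+238/8-.4,210+315/8-.4,.008))
m=(u>=383)&(u<=394)&(v>=224)&(v<=238)&(z>.085)&(z<.13)&(W[...,0]<.70); P=W[m]; c=P.mean(0); n=np.linalg.svd(P-c)[2][2]; print(len(P),c,n*np.sign(n[2]),np.linalg.svd(P-c)[1])
imt,Wt=cloud('top'); t=imt[150:210,345:415]; cv2.imwrite('pics/c3.png',cv2.resize(t,None,fx=8,fy=8,interpolation=cv2.INTER_CUBIC)[:,:,::-1])
E
```

```text
[[0.4379 0.3752]
 [0.4193 0.212 ]
 [0.5526 0.1941]
 [0.5768 0.3568]] [0.49667368 0.28449314]
0.16425800282989345 -96.50128004666921
0.13447934780090534 -7.640291962802384
0.16447969274638635 81.56168041266383
0.14003553717165287 172.4571647248763
fin [0.48969637 0.23020358 0.134     ]
lens [ 0.66095466 -0.22453724  0.111     ] depth [ 0.66215037 -0.22493578  0.10879223] foot [ 0.67467694 -0.22710452  0.008     ]
148 [ 0.66088657 -0.226896    0.10449989] [-0.77022683  0.01832132  0.63750683] [0.18295508 0.12893927 0.07531098]
```

View pics/c3.png

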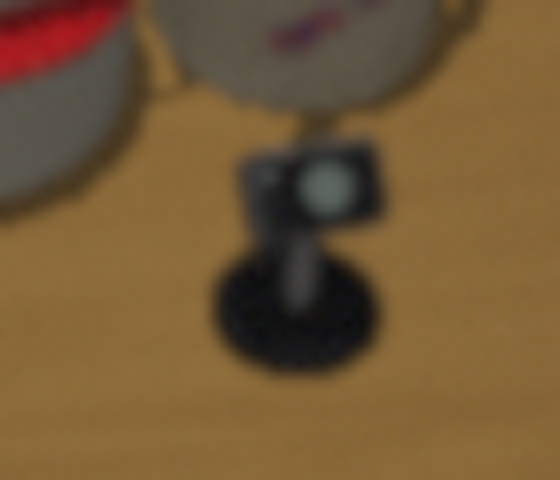

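The second view shows the lens at c3 px (328,187), the foot at (298,310), and the head's upper front edge from ≈(243,158) to (378,138).

```bash
python3 - <<'E'
from h import *
t=lambda a,b,z: ray('top',345+a/8-.4,150+b/8-.4,z)
s=lambda a,b,z: ray('side',360+a/8-.4,210+b/8-.4,z)
l,f=t(328,187,.111),t(298,310,.008); print('top lens',l,'foot',f)
e=t(378,138,.123)-t(262,155,.123); print('edge top',e,np.degrees(np.arctan2(e[1],e[0])))
e=s(335,178,.123)-s(215,98,.123); print('edge side',e,np.degrees(np.arctan2(e[1],e[0])))
e=s(275,225,.095)-s(178,160,.095); print('edge low side',e,np.degrees(np.arctan2(e[1],e[0])))
imt,W=cloud('top'); z=W[...,2]; v,u=np.mgrid[:400,:640]
m=(u>=372)&(u<=395)&(v>=165)&(v<=180)&(z>.07)&(z<.135); P=W[m]; c=P.mean(0); U,S,V=np.linalg.svd(P-c); print(len(P),c,V[2],S,P.min(0),P.max(0))
E
```

```text
top lens [ 0.66165375 -0.22617197  0.111     ] foot [ 0.6748455  -0.22442345  0.008     ]
edge top [ 0.00310653 -0.05491401  0.        ] -86.76217819421129
edge side [ 0.00486256 -0.06759346  0.        ] -85.88532995120293
edge low side [ 0.00454765 -0.05501873  0.        ] -85.27487396252265
213 [ 0.66948173 -0.22010914  0.10432678] [-0.64676995  0.09881887  0.75625621] [0.28360251 0.18103236 0.11932794] [ 0.64838303 -0.25582064  0.07150271] [ 0.69787166 -0.18991886  0.12414395]
```

```bash
cat >> h.py <<'E'
def to(x,y,z,yaw=None):
    """shift in tool axes (cm) to world target, twist to bring tool y to heading yaw(deg, mod 180)"""
    s=ctrl.read_state(); r=R.from_rotvec(s['tcp_rot']); M=r.as_matrix()
    d=M.T@(np.array([x,y,z])-s['position'])*100
    h=np.degrees(np.arctan2(M[1,1],M[0,1])); print('pos',s['position'].round(4),'yh',round(h,1),'t',round(s['time_s'],2),'j7',s['joint_positions'].round(2),'f',s['ft_force'].round(1),'w',round(s['gripper_width'],4),s['grasp_force'])
    print('tool shift cm',d.round(2)); print('toolx',M[:,0].round(3),'z',M[:,2].round(3))
    if yaw is not None: print('twist rad',np.radians((h-yaw+90)%180-90).round(3))
E
python3 -c "
from h import *
to(.488,.2215,.25,172.4)"
```

```text
pos [0.2677 0.5918 0.2554] yh 65.7 t 0.1 j7 [-1.25  0.4   0.05  1.54 -0.02  1.21 -0.05] f [ 0.1  0.6 -0.6] w 0.0852 0.0
tool shift cm [-35.33 -24.66   0.58]
toolx [-0.911  0.412 -0.   ] z [-0.001 -0.002 -1.   ]
twist rad 1.279
```

```bash
cat >> h.py <<'E'
def rows(x,y,z,yaw,n):
    s=ctrl.read_state(); M=R.from_rotvec(s['tcp_rot']).as_matrix(); h=np.degrees(np.arctan2(M[1,1],M[0,1]))
    d=(np.array([x,y,z])-s['position'])*100/n; t=np.radians((h-yaw+90)%180-90)/n
    for i in range(n):
        print([ (M.T@d).round(2).tolist(), round(t,3)]); M=M@R.from_rotvec([0,0,t]).as_matrix()
E
python3 -c "
from h import *
rows(.488,.2215,.22,172.4,12)"
```

```text
[[-2.94, -2.05, 0.3], np.float64(0.107)]
[[-3.15, -1.73, 0.3], np.float64(0.107)]
[[-3.31, -1.39, 0.3], np.float64(0.107)]
[[-3.44, -1.02, 0.3], np.float64(0.107)]
[[-3.53, -0.65, 0.3], np.float64(0.107)]
[[-3.58, -0.27, 0.3], np.float64(0.107)]
[[-3.59, 0.11, 0.3], np.float64(0.107)]
[[-3.56, 0.49, 0.3], np.float64(0.107)]
[[-3.48, 0.86, 0.3], np.float64(0.107)]
[[-3.37, 1.23, 0.3], np.float64(0.107)]
[[-3.22, 1.58, 0.3], np.float64(0.107)]
[[-3.04, 1.92, 0.3], np.float64(0.107)]
```

{"op": "jog_arm", "data": {
  "plan": [
    [[-2.94, -2.05, 0.3], 0.107, 0],
    [[-3.15, -1.73, 0.3], 0.107, 0],
    [[-3.31, -1.39, 0.3], 0.107, 0],
    [[-3.44, -1.02, 0.3], 0.107, 0],
    [[-3.53, -0.65, 0.3], 0.107, 0]
  ],
  "grip_force": 20
}}

```text
time_s: 0.52
position: [0.36, 0.4361, 0.2408]
tcp_rot: [-1.457, -2.783, 0.001]
ft_force: [0.2, 0.3, -0.5]
gripper_width: 0.0427
grasp_force: 0.0
```

{"op": "jog_arm", "data": {
  "plan": [
    [[-3.58, -0.27, 0.3], 0.107, 0],
    [[-3.59, 0.11, 0.3], 0.107, 0],
    [[-3.56, 0.49, 0.3], 0.107, 0],
    [[-3.48, 0.86, 0.3], 0.107, 0],
    [[-3.37, 1.23, 0.3], 0.107, 0]
  ]
}}

```text
time_s: 0.93
position: [0.4512, 0.2817, 0.226]
tcp_rot: [-2.141, -2.299, 0.0]
ft_force: [0.6, 0.3, 0.8]
gripper_width: 0.0428
grasp_force: 0.0
```

{"op": "jog_arm", "data": {
  "plan": [
    [[-3.22, 1.58, 0.3], 0.107, 0],
    [[-3.04, 1.92, 0.3], 0.107, 0],
    [[0, 0, 0], 0, 0],
    [[0, 0, 0], 0, 0]
  ]
}}

```text
time_s: 1.27
position: [0.4881, 0.2189, 0.2199]
tcp_rot: [2.374, 2.057, -0.002]
ft_force: [-1.0, 1.0, -0.2]
gripper_width: 0.0427
grasp_force: 0.0
```

```bash
python3 -c "
from h import *
to(.488,.2215,.153,172.4)
im,d=cam('side'); cv2.imwrite('pics/s1.png',cv2.resize(im[110:230,200:360],None,fx=5,fy=5,interpolation=cv2.INTER_CUBIC)[:,:,::-1])"
```

```text
pos [0.4881 0.2189 0.2199] yh -8.2 t 1.27 j7 [-0.88  0.25  0.45  1.86 -0.12  1.06 -0.53] f [-1.   1.  -0.2] w 0.0427 0.0
tool shift cm [ 0.27 -0.04  6.69]
toolx [ 0.142  0.99  -0.001] z [-0.    -0.001 -1.   ]
twist rad -0.01
```

View pics/s1.png

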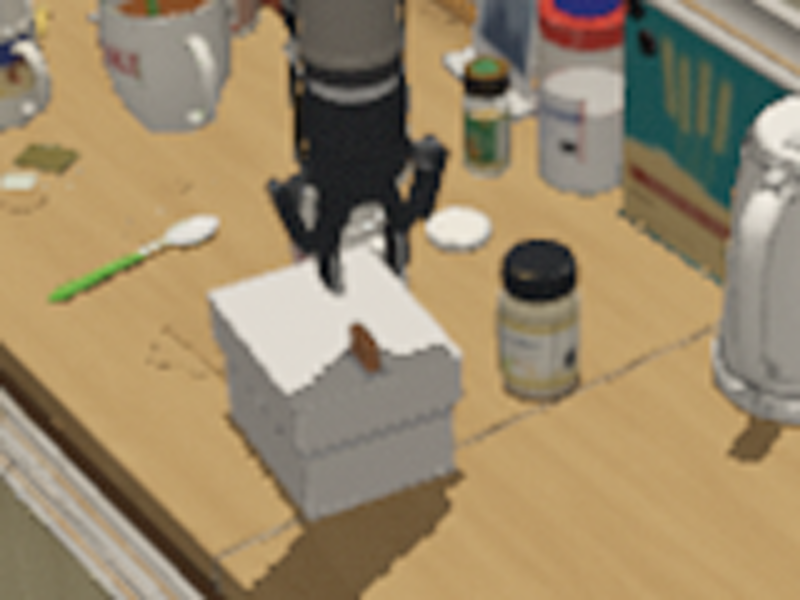

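The fingers (tips at ≈(335,285) and (395,280)) straddle the fin at (365,345), so I'll descend and close.

{"op": "jog_arm", "data": {
  "plan": [
    [[0.3, 0, 3.4], 0, 0],
    [[0, 0, 2.5], 0, 0],
    [[0, 0, 0.8], 0, 0],
    [[0, 0, 0], 0, 0],
    [[0, 0, 0], 0, 1]
  ]
}}

```text
time_s: 1.73
position: [0.4876, 0.2256, 0.1537]
tcp_rot: [-2.367, -2.065, -0.0]
ft_force: [0.1, -0.2, 1.1]
gripper_width: 0.0319
grasp_force: 0.0
```

{"op": "jog_arm", "data": {
  "plan": [
    [[0, 0, 0], 0, 1],
    [[0, 0, 0], 0, 1],
    [[0, 0, 0], 0, 1],
    [[0, 0, 0], 0, 1],
    [[0, 0, 0], 0, 1]
  ]
}}

```text
time_s: 2.15
position: [0.4889, 0.2254, 0.155]
tcp_rot: [2.369, 2.063, 0.006]
ft_force: [-0.0, 0.9, 6.6]
gripper_width: 0.0114
grasp_force: 24.8
```

{"op": "jog_arm", "data": {
  "plan": [
    [[0.15, 0, -0.4], 0, 1],
    [[0.15, 0, -0.4], 0, 1],
    [[0.15, 0, -0.4], 0, 1],
    [[0.15, 0, -0.4], 0, 1],
    [[0, 0, 0], 0, 1]
  ]
}}

```text
time_s: 2.57
position: [0.489, 0.2312, 0.1701]
tcp_rot: [2.369, 2.064, 0.003]
ft_force: [0.0, 0.2, -0.9]
gripper_width: 0.0114
grasp_force: 23.8
```

```bash
python3 -c "
from h import *
to(.488,.2215,.153,172.4)
im,d=cam('side'); cv2.imwrite('pics/s2.png',cv2.resize(im[130:230,220:340],None,fx=6,fy=6,interpolation=cv2.INTER_CUBIC)[:,:,::-1])"
```

```text
pos [0.489  0.2312 0.1701] yh -7.9 t 2.57 j7 [-0.87  0.31  0.43  1.91 -0.16  0.95 -0.51] f [ 0.   0.2 -0.9] w 0.0114 23.80981206893921
tool shift cm [-0.98  0.03  1.71]
toolx [0.137 0.991 0.001] z [ 0.001  0.001 -1.   ]
twist rad -0.005
```

View pics/s2.png

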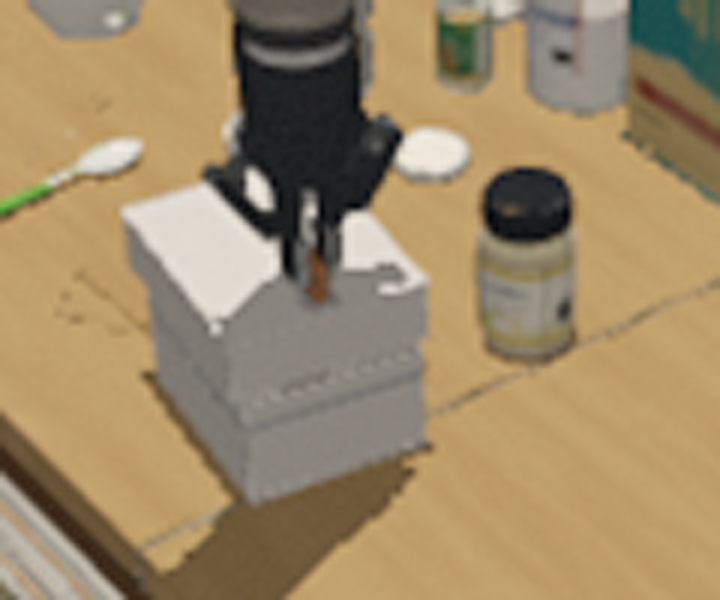

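The near edge of the lid has risen and its far edge still sits on the rim, so it is pivoting. I'll go a bit further and measure the tilt.

{"op": "jog_arm", "data": {
  "plan": [
    [[0.15, 0, -0.4], 0, 1],
    [[0.2, 0, -0.4], 0, 1],
    [[0.2, 0, -0.4], 0, 1],
    [[0, 0, 0], 0, 1],
    [[0, 0, 0], 0, 1]
  ]
}}

```text
time_s: 3.03
position: [0.4895, 0.2363, 0.1817]
tcp_rot: [2.369, 2.064, 0.001]
ft_force: [0.4, -1.0, -1.9]
gripper_width: 0.0109
grasp_force: 23.8
```

```bash
cat >> h.py <<'E'
def plane(P,it=20):
    for _ in range(it):
        c=P.mean(0); n=np.linalg.svd(P-c)[2][2]; n*=np.sign(n[2]); r=abs((P-c)@n)
        P=P[r<max(.004,2*r.std())]
    return c,n,len(P)
E
python3 -c "
from h import *
to(.488,.2215,.153,172.4)
cam('side'); im,W=cloud('side'); v,u=np.mgrid[:400,:640]
m=(u>235)&(u<292)&(v>155)&(v<190)&(im.min(-1)>195)&(W[...,2]>.1)&(W[...,2]<.17)
c,n,k=plane(W[m]); print(c,n,k,np.degrees(np.arccos(n[2])))
b=np.array([.4967+.078*.132,.2845+.078*.991]); print('top z over back edge',c[2]-n[:2]@(b-c[:2])/n[2])
"
```

```text
pos [0.4895 0.2363 0.1817] yh -7.9 t 3.03 j7 [-0.88  0.3   0.43  1.89 -0.15  0.98 -0.53] f [ 0.4 -1.  -1.9] w 0.0109 23.81340891122818
tool shift cm [-1.49  0.05  2.87]
toolx [0.137 0.991 0.001] z [ 0.001  0.001 -1.   ]
twist rad -0.005
[0.47572872 0.30949496 0.14335756] [0.00581307 0.00289851 0.9999789 ] 270 0.37217474489744545
top z over back edge 0.1430241909734371
```

The lid came up flat: its top is level at z=0.143, held rigidly by the pads. The position is right for a tip, so I'll ease the grip until gravity pivots the lid about the fin.

{"op": "jog_arm", "data": {
  "plan": [
    [[0, 0, 0], 0, 0.85],
    [[0, 0, 0], 0, 0.8],
    [[0, 0, 0], 0, 0.78]
  ]
}}

```text
time_s: 3.33
position: [0.4893, 0.2358, 0.1811]
tcp_rot: [-2.369, -2.063, 0.0]
ft_force: [0.3, 0.4, -1.7]
gripper_width: 0.0115
grasp_force: 23.8
```

{"op": "jog_arm", "data": {
  "plan": [
    [[0, 0, 0], 0, 0.76],
    [[0, 0, 0], 0, 0.76]
  ]
}}

```text
time_s: 3.5
position: [0.4893, 0.2359, 0.1812]
tcp_rot: [-2.369, -2.063, 0.0]
ft_force: [0.6, 0.3, -2.0]
gripper_width: 0.0112
grasp_force: 23.8
```

{"op": "jog_arm", "data": {
  "plan": [
    [[0, 0, 0], 0, 0.75],
    [[0, 0, 0], 0, 0.75]
  ]
}}

```text
time_s: 3.67
position: [0.4894, 0.236, 0.1813]
tcp_rot: [-2.369, -2.063, -0.0]
ft_force: [-0.2, 0.1, -1.4]
gripper_width: 0.0113
grasp_force: 23.8
```

{"op": "jog_arm", "data": {
  "plan": [
    [[0, 0, 0], 0, 0.745],
    [[0, 0, 0], 0, 0.745]
  ]
}}

```text
time_s: 3.83
position: [0.4893, 0.236, 0.1813]
tcp_rot: [-2.369, -2.063, -0.0]
ft_force: [0.4, 0.3, -2.0]
gripper_width: 0.0116
grasp_force: 23.8
```

{"op": "jog_arm", "data": {
  "plan": [
    [[0, 0, 0], 0, 0.74],
    [[0, 0, 0], 0, 0.74]
  ]
}}

```text
time_s: 4.0
position: [0.4894, 0.236, 0.1813]
tcp_rot: [-2.369, -2.063, -0.0]
ft_force: [-0.6, -0.2, -2.0]
gripper_width: 0.0112
grasp_force: 23.8
```

{"op": "jog_arm", "data": {
  "plan": [
    [[-0.35, 0, 0.9], 0, 0.74],
    [[-0.35, 0, 0.9], 0, 0.74],
    [[0, 0, 0], 0, 0.74],
    [[0, 0, 0], 0, 0.735],
    [[0, 0, 0], 0, 0.735]
  ]
}}

```text
time_s: 4.42
position: [0.4882, 0.2287, 0.1629]
tcp_rot: [-2.369, -2.063, 0.001]
ft_force: [0.1, 0.0, -1.0]
gripper_width: 0.0115
grasp_force: 22.1
```

{"op": "jog_arm", "data": {
  "plan": [
    [[0, 0, 0], 0, 0.73],
    [[0, 0, 0], 0, 0.73]
  ]
}}

```text
time_s: 4.58
position: [0.4885, 0.2291, 0.1634]
tcp_rot: [2.369, 2.063, 0.001]
ft_force: [0.3, -0.5, -0.8]
gripper_width: 0.0118
grasp_force: 15.2
```

{"op": "jog_arm", "data": {
  "plan": [
    [[0, 0, 0], 0, 0.726],
    [[0, 0, 0], 0, 0.726]
  ]
}}

```text
time_s: 4.75
position: [0.4885, 0.2292, 0.1635]
tcp_rot: [-2.369, -2.063, -0.001]
ft_force: [0.8, -0.0, -1.0]
gripper_width: 0.0118
grasp_force: 9.6
```

The partial grip works. Now I'll loosen slightly more and check the tilt.

{"op": "jog_arm", "data": {
  "plan": [
    [[0, 0, 0], 0, 0.723],
    [[0, 0, 0], 0, 0.723]
  ]
}}

```text
time_s: 4.92
position: [0.4885, 0.2292, 0.1634]
tcp_rot: [-2.369, -2.063, -0.001]
ft_force: [0.2, -0.4, -0.8]
gripper_width: 0.0117
grasp_force: 5.5
```

```bash
cat > tilt.py <<'E'
from h import *
to(.488,.2215,.153,172.4)
cam('side'); im,W=cloud('side'); v,u=np.mgrid[:400,:640]
m=(u>235)&(u<292)&(v>150)&(v<190)&(im.min(-1)>195)&(W[...,2]>.1)&(W[...,2]<.17)
c,n,k=plane(W[m]); print(c,n,k,np.degrees(np.arccos(n[2])))
b=np.array([.4967+.078*.132,.2845+.078*.991]); print('top z over back edge',c[2]-n[:2]@(b-c[:2])/n[2])
E
python3 tilt.py
```

```text
pos [0.4885 0.2292 0.1634] yh -7.9 t 4.92 j7 [-0.87  0.32  0.43  1.91 -0.16  0.94 -0.51] f [ 0.2 -0.4 -0.8] w 0.0117 5.49362026154995
tool shift cm [-0.77  0.06  1.04]
toolx [0.137 0.991 0.   ] z [ 0.  0. -1.]
twist rad -0.005
[0.47484997 0.30471446 0.12054685] [0.01933732 0.07850711 0.99672599] 281 4.637629906019761
top z over back edge 0.11542700919212547
```

{"op": "jog_arm", "data": {
  "plan": [
    [[0.12, 0, -0.3], 0, 0.723],
    [[0.14, 0, -0.3], 0, 0.723],
    [[0.14, 0, -0.3], 0, 0.723],
    [[0.14, 0, -0.3], 0, 0.723],
    [[0, 0, 0], 0, 0.723]
  ]
}}

```text
time_s: 5.38
position: [0.4896, 0.2352, 0.1762]
tcp_rot: [2.369, 2.064, 0.003]
ft_force: [-0.1, -0.1, -0.8]
gripper_width: 0.0119
grasp_force: 5.5
```

{"op": "jog_arm", "data": {
  "plan": [
    [[0, 0, 0], 0, 0.723],
    [[0, 0, 0], 0, 0.723]
  ]
}}

```text
time_s: 5.55
position: [0.4894, 0.2347, 0.1755]
tcp_rot: [-2.369, -2.063, -0.002]
ft_force: [0.2, -0.0, -0.5]
gripper_width: 0.0114
grasp_force: 5.5
```

```bash
python3 tilt.py
```

```text
pos [0.4894 0.2347 0.1755] yh -7.9 t 5.55 j7 [-0.88  0.31  0.43  1.9  -0.15  0.97 -0.52] f [ 0.2 -0.  -0.5] w 0.0114 5.517300590872765
tool shift cm [-1.33  0.04  2.25]
toolx [0.138 0.99  0.001] z [ 0.001  0.001 -1.   ]
twist rad -0.005
[0.47626464 0.30826222 0.12633406] [0.03349671 0.16199454 0.98622297] 271 9.521719125122456
top z over back edge 0.11649662435491498
```

The tilt is 9.5° with the back edge on the rim. Next I'll grip firmly, lift, and carry it to the free spot.

{"op": "jog_arm", "data": {
  "plan": [
    [[0, 0, 0], 0, 1],
    [[0, 0, 0], 0, 1],
    [[0, 0, -1], 0, 1],
    [[0, 0, -2], 0, 1],
    [[0, 0, -3], 0, 1]
  ],
  "grip_force": 50
}}

```text
time_s: 6.02
position: [0.4871, 0.2331, 0.2339]
tcp_rot: [-2.369, -2.063, 0.011]
ft_force: [0.1, -0.3, -1.1]
gripper_width: 0.0104
grasp_force: 51.2
```

{"op": "jog_arm", "data": {
  "plan": [
    [[0, 0, -3], 0, 1],
    [[0, 0, -2], 0, 1],
    [[0, 0, 0], 0, 1]
  ]
}}

```text
time_s: 6.27
position: [0.4915, 0.2349, 0.2907]
tcp_rot: [2.369, 2.062, 0.014]
ft_force: [1.2, 0.5, -0.7]
gripper_width: 0.0107
grasp_force: 51.2
```

```bash
python3 -c "
from h import *
to(.50,-.07,.28,172.4)"
```

```text
pos [0.4915 0.2349 0.2907] yh -7.9 t 6.27 j7 [-0.91  0.19  0.45  1.76 -0.09  1.2  -0.57] f [ 1.2  0.5 -0.7] w 0.0107 51.24253749847412
tool shift cm [-30.09   5.03   0.94]
toolx [0.138 0.99  0.006] z [ 0.007  0.005 -1.   ]
twist rad -0.006
```

{"op": "jog_arm", "data": {
  "plan": [
    [[-2, 0.4, 0], 0, 1],
    [[-3, 0.5, 0], 0, 1],
    [[-3, 0.5, 0], 0, 1],
    [[-3, 0.5, 0], 0, 1],
    [[-3, 0.5, 0], 0, 1]
  ]
}}

```text
time_s: 6.68
position: [0.4927, 0.0905, 0.2847]
tcp_rot: [-2.369, -2.063, 0.003]
ft_force: [0.0, 0.1, -1.7]
gripper_width: 0.0102
grasp_force: 51.2
```

{"op": "jog_arm", "data": {
  "plan": [
    [[-3, 0.5, 0], 0, 1],
    [[-3, 0.5, 0], 0, 1],
    [[-3, 0.5, 0], 0, 1],
    [[-3, 0.5, 0], 0, 1],
    [[-3, 0.5, 0], 0, 1]
  ]
}}

```text
time_s: 7.1
position: [0.4967, -0.0613, 0.2848]
tcp_rot: [-2.368, -2.062, 0.002]
ft_force: [0.6, 0.2, -1.5]
gripper_width: 0.0109
grasp_force: 51.2
```

{"op": "jog_arm", "data": {
  "plan": [
    [[-1, 0, 2], 0, 1],
    [[0, 0, 3], 0, 1],
    [[0, 0, 3], 0, 1],
    [[0, 0, 3], 0, 1],
    [[0, 0, 2], 0, 1]
  ]
}}

```text
time_s: 7.52
position: [0.4939, -0.0695, 0.1523]
tcp_rot: [-2.367, -2.061, 0.006]
ft_force: [-0.1, 1.0, -1.0]
gripper_width: 0.0104
grasp_force: 51.2
```

```bash
python3 -c "
from h import *
to(.50,-.07,.105,172.4)
im,d=cam('side'); cv2.imwrite('pics/s3.png',cv2.resize(im[130:330,200:440],None,fx=3,fy=3,interpolation=cv2.INTER_CUBIC)[:,:,::-1])"
```

```text
pos [ 0.4939 -0.0695  0.1523] yh -7.9 t 7.52 j7 [-0.49  0.29  0.64  2.02 -0.22  0.9   0.13] f [-0.1  1.  -1. ] w 0.0104 51.22522294521332
tool shift cm [0.04 0.63 4.73]
toolx [ 0.138  0.99  -0.001] z [-0.005 -0.    -1.   ]
twist rad -0.006
```

View pics/s3.png

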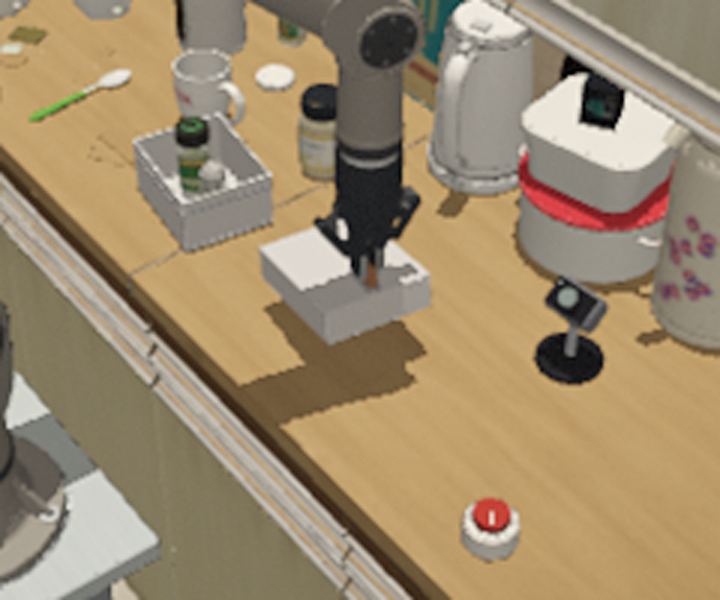

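The lid is tilted in the grip above free worktop. The jar (dark green cap at s3 px (192,130)) and the shaker (210,175) both stand in the tin. I'll lower the lid now.

{"op": "jog_arm", "data": {
  "plan": [
    [[0, 0, 2.5], 0, 1],
    [[0, 0, 1.7], 0, 1],
    [[0, 0, 0.5], 0, 1],
    [[0, 0, 0.3], 0, 1],
    [[0, 0, 0], 0, 1]
  ],
  "grip_force": 20
}}

```text
time_s: 7.98
position: [0.4965, -0.0696, 0.1057]
tcp_rot: [-2.369, -2.063, 0.0]
ft_force: [-0.3, -0.3, -0.3]
gripper_width: 0.0107
grasp_force: 51.3
```

{"op": "jog_arm", "data": {
  "plan": [
    [[0, 0, 0], 0, 0.723],
    [[0, 0, 0], 0, 0.723],
    [[-0.1, 0, 0.4], 0, 0.723],
    [[-0.1, 0, 0.4], 0, 0.723],
    [[-0.1, 0, 0.4], 0, 0.723]
  ]
}}

```text
time_s: 8.4
position: [0.4965, -0.0728, 0.0935]
tcp_rot: [2.369, 2.062, 0.002]
ft_force: [-0.1, -0.7, -0.3]
gripper_width: 0.0118
grasp_force: 5.6
```

{"op": "jog_arm", "data": {
  "plan": [
    [[-0.1, 0, 0.4], 0, 0.723],
    [[0, 0, 0], 0, 0.723]
  ]
}}

```text
time_s: 8.57
position: [0.4954, -0.0737, 0.0885]
tcp_rot: [-2.37, -2.062, 0.001]
ft_force: [0.8, -0.1, -1.4]
gripper_width: 0.0118
grasp_force: 5.7
```

```bash
python3 -c "
from h import *
to(.50,-.07,.083,172.4)
cam('side'); im,W=cloud('side'); v,u=np.mgrid[:400,:640]
m=(u>285)&(u<345)&(v>200)&(v<245)&(im.min(-1)>190)&(W[...,2]>.02)&(W[...,2]<.1)
c,n,k=plane(W[m]); print(c,n,k,np.degrees(np.arccos(n[2])))
"
```

```text
pos [ 0.4954 -0.0737  0.0885] yh -8.0 t 8.57 j7 [-0.42  0.4   0.59  2.06 -0.31  0.77  0.22] f [ 0.8 -0.1 -1.4] w 0.0118 5.722380727529526
tool shift cm [0.43 0.4  0.55]
toolx [ 0.138  0.99  -0.   ] z [-0.001 -0.    -1.   ]
twist rad -0.006
[0.48722895 0.00609999 0.04684678] [0.00489107 0.04495878 0.99897687] 347 2.5920309791041602
```

{"op": "jog_arm", "data": {
  "plan": [
    [[0, 0, 0.4], 0, 0.723],
    [[0, 0, 0.2], 0, 0.72],
    [[0, 0, 0], 0, 0.6],
    [[0, 0, 0], 0, 0.4],
    [[0, 0, 0], 0, 0.2]
  ]
}}

```text
time_s: 9.03
position: [0.4959, -0.0732, 0.0833]
tcp_rot: [-2.369, -2.063, -0.0]
ft_force: [0.9, 0.5, -0.1]
gripper_width: 0.0339
grasp_force: 0.0
```

{"op": "jog_arm", "data": {
  "plan": [
    [[0, 0, 0], 0, 0.2],
    [[0, 0, -2], 0, 0],
    [[0, 0, -4], 0, -0.4],
    [[0, 0, -4], 0, -0.4],
    [[0, 0, -4], 0, -0.4]
  ]
}}

```text
time_s: 9.45
position: [0.4953, -0.0736, 0.2247]
tcp_rot: [-2.369, -2.062, 0.001]
ft_force: [1.3, 1.0, 0.2]
gripper_width: 0.0598
grasp_force: 0.0
```

```bash
python3 -c "
from h import *
cam('side'); im,W=cloud('side'); v,u=np.mgrid[:400,:640]
m=(u>285)&(u<345)&(v>200)&(v<245)&(im.min(-1)>190)&(W[...,2]>.02)&(W[...,2]<.1)
c,n,k=plane(W[m]); print(c,n,k,np.degrees(np.arccos(n[2])))
cv2.imwrite('pics/s4.png',cv2.resize(im[155:225,235:315],None,fx=8,fy=8,interpolation=cv2.INTER_CUBIC)[:,:,::-1])
m=(u>240)&(u<292)&(v>160)&(v<215)&(W[...,2]>.1)&(W[...,2]<.118); P=W[m]; print(len(P),np.median(P,0),P.min(0),P.max(0), (P[:,:2].min(0)+P[:,:2].max(0))/2)
m=(u>240)&(u<292)&(v>160)&(v<215)&(abs(W[...,2]-.08)<.004); P=W[m]; r=cv2.minAreaRect((P[:,:2]*1000).astype(np.float32)); print(r)
to(.5,.3,.25,172.4)
"
```

```text
[0.50773168 0.00530935 0.04397353] [-0.00126846  0.00689761  0.99997541] 680 0.4018340385323341
71 [0.49876916 0.31506495 0.1071628 ] [0.47859494 0.29263086 0.1000294 ] [0.52359669 0.3408349  0.11355182] [0.50109581 0.31673288]
((503.6567687988281, 309.5966796875), (240.0149383544922, 158.48031616210938), 66.39599609375)
pos [ 0.5004 -0.0747  0.2326] yh -8.0 t 9.5 j7 [-0.54  0.19  0.68  1.93 -0.14  1.06  0.07] f [ 3.1 -1.7  4.9] w 0.0598 0.0
tool shift cm [37.11 -5.21 -1.69]
toolx [0.139 0.99  0.003] z [ 0.014  0.001 -1.   ]
twist rad -0.007
```

View pics/s4.png

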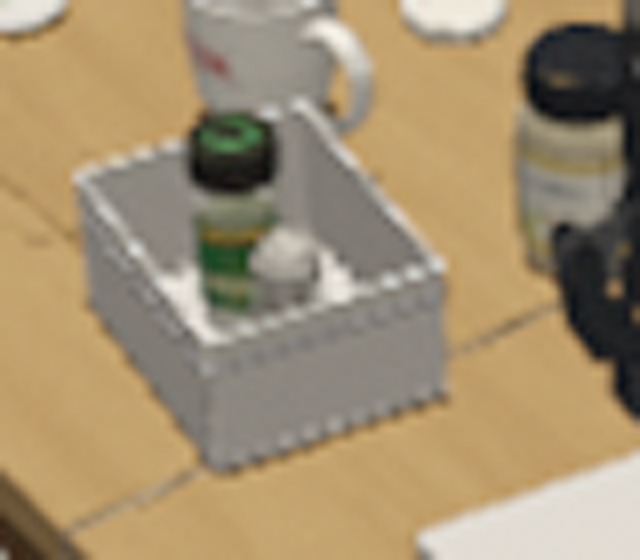

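The lid lies flat (0.4°). The jar's cap top is at s4 px ≈(233,133), and depth puts the jar at (0.501, 0.317). Now I'll go to the jar.

```bash
python3 -c "
from h import *
print(ray('side',235+233/8-.4,155+133/8-.4,.108))
to(.501,.3165,.23,172.4)"
```

```text
[0.50652429 0.31915557 0.108     ]
pos [ 0.5004 -0.0747  0.2326] yh -8.0 t 9.5 j7 [-0.54  0.19  0.68  1.93 -0.14  1.06  0.07] f [ 3.1 -1.7  4.9] w 0.0598 0.0
tool shift cm [38.75 -5.37  0.31]
toolx [0.139 0.99  0.003] z [ 0.014  0.001 -1.   ]
twist rad -0.007
```

{"op": "jog_arm", "data": {
  "plan": [
    [[3.9, -0.47, 0], 0, -0.4],
    [[3.9, -0.47, 0], 0, -0.4],
    [[3.9, -0.47, 0], 0, -0.4],
    [[3.9, -0.47, 0], 0, -0.4],
    [[3.9, -0.47, 0], 0, -0.4]
  ]
}}

```text
time_s: 9.92
position: [0.4991, 0.1248, 0.2237]
tcp_rot: [-2.369, -2.063, -0.002]
ft_force: [1.6, -1.1, -0.7]
gripper_width: 0.0598
grasp_force: 0.0
```

{"op": "jog_arm", "data": {
  "plan": [
    [[3.9, -0.47, 0], 0, -0.4],
    [[3.9, -0.47, 0], 0, -0.4],
    [[3.9, -0.47, 0], 0, -0.4],
    [[3.8, -0.47, 0], 0, -0.4],
    [[3.8, -0.47, 0], 0, -0.4]
  ]
}}

```text
time_s: 10.33
position: [0.5022, 0.3194, 0.2234]
tcp_rot: [-2.368, -2.063, -0.001]
ft_force: [0.5, 0.0, -0.7]
gripper_width: 0.0596
grasp_force: 0.0
```

{"op": "jog_arm", "data": {
  "plan": [
    [[0, 0, 0], 0, -0.4],
    [[0, 0, 0], 0, -0.4],
    [[0, 0, 0], 0, -0.4]
  ]
}}

```text
time_s: 10.58
position: [0.5027, 0.3165, 0.2231]
tcp_rot: [2.369, 2.062, -0.001]
ft_force: [0.1, 0.6, 0.3]
gripper_width: 0.06
grasp_force: 0.0
```

```bash
python3 -c "
from h import *
to(.503,.317,.1,172.4)"
```

```text
pos [0.5027 0.3165 0.2231] yh -7.9 t 10.58 j7 [-1.    0.36  0.46  1.72 -0.17  1.1  -0.62] f [0.1 0.6 0.3] w 0.06 0.0
tool shift cm [ 0.07  0.02 12.31]
toolx [ 0.138  0.99  -0.001] z [-0.    -0.001 -1.   ]
twist rad -0.005
```

{"op": "jog_arm", "data": {
  "plan": [
    [[0, 0, 3.8], 0, -0.6],
    [[0, 0, 3.5], 0, -0.6],
    [[0, 0, 3], 0, -0.6],
    [[0, 0, 1.5], 0, -0.6],
    [[0, 0, 0.5], 0, -0.6]
  ],
  "grip_force": 25
}}

```text
time_s: 11.0
position: [0.5012, 0.3138, 0.0975]
tcp_rot: [2.372, 2.059, -0.01]
ft_force: [-0.1, -0.0, -0.2]
gripper_width: 0.0683
grasp_force: 0.0
```

{"op": "jog_arm", "data": {
  "plan": [
    [[0, 0, 0], 0, 0],
    [[0, 0, 0], 0, 0.3],
    [[0, 0, 0], 0, 1],
    [[0, 0, 0], 0, 1],
    [[0, 0, 0], 0, 1]
  ]
}}

```text
time_s: 11.42
position: [0.5034, 0.3177, 0.1016]
tcp_rot: [2.369, 2.063, 0.004]
ft_force: [-0.0, -0.4, 2.0]
gripper_width: 0.0445
grasp_force: 25.8
```

{"op": "jog_arm", "data": {
  "plan": [
    [[0, 0, -0.5], 0, 1],
    [[0, 0, -2], 0, 1],
    [[0, 0, -3.5], 0, 1],
    [[0, 0, -4], 0, 1],
    [[0, 0, -4], 0, 1]
  ]
}}

```text
time_s: 11.83
position: [0.5021, 0.3169, 0.2419]
tcp_rot: [2.369, 2.063, -0.002]
ft_force: [1.0, 0.9, -0.2]
gripper_width: 0.0443
grasp_force: 25.8
```

```bash
python3 -c "
from h import *
to(.503,.317,.1,172.4)"
```

```text
pos [0.5021 0.3169 0.2419] yh -7.9 t 11.83 j7 [-1.    0.34  0.47  1.7  -0.17  1.14 -0.63] f [ 1.   0.9 -0.2] w 0.0443 25.835578204605554
tool shift cm [ 0.04  0.1  14.19]
toolx [ 0.138  0.99  -0.001] z [-0.001 -0.001 -1.   ]
twist rad -0.005
```

```bash
python3 -c "
from h import *
rows(.54,-.23,.24,93,15)"
```

```text
[[-3.58, 0.75, 0.02], np.float64(0.092)]
[[-3.49, 1.08, 0.02], np.float64(0.092)]
[[-3.38, 1.39, 0.02], np.float64(0.092)]
[[-3.24, 1.7, 0.02], np.float64(0.092)]
[[-3.07, 1.99, 0.02], np.float64(0.092)]
[[-2.87, 2.26, 0.02], np.float64(0.092)]
[[-2.65, 2.52, 0.02], np.float64(0.092)]
[[-2.41, 2.75, 0.02], np.float64(0.092)]
[[-2.15, 2.96, 0.02], np.float64(0.092)]
[[-1.86, 3.14, 0.02], np.float64(0.092)]
[[-1.57, 3.3, 0.02], np.float64(0.092)]
[[-1.26, 3.43, 0.02], np.float64(0.092)]
[[-0.94, 3.53, 0.02], np.float64(0.092)]
[[-0.61, 3.6, 0.02], np.float64(0.092)]
[[-0.27, 3.64, 0.02], np.float64(0.092)]
```

{"op": "jog_arm", "data": {
  "plan": [
    [[-3.58, 0.75, 0], 0.092, 1],
    [[-3.49, 1.08, 0], 0.092, 1],
    [[-3.38, 1.39, 0], 0.092, 1],
    [[-3.24, 1.7, 0], 0.092, 1],
    [[-3.07, 1.99, 0], 0.092, 1]
  ]
}}

```text
time_s: 12.25
position: [0.515, 0.1333, 0.241]
tcp_rot: [-2.78, -1.463, -0.002]
ft_force: [0.8, 1.0, -0.4]
gripper_width: 0.0441
grasp_force: 25.9
```

{"op": "jog_arm", "data": {
  "plan": [
    [[-2.87, 2.26, 0], 0.092, 1],
    [[-2.65, 2.52, 0], 0.092, 1],
    [[-2.41, 2.75, 0], 0.092, 1],
    [[-2.15, 2.96, 0], 0.092, 1],
    [[-1.86, 3.14, 0], 0.092, 1]
  ]
}}

```text
time_s: 12.67
position: [0.5277, -0.049, 0.241]
tcp_rot: [-3.04, -0.79, -0.002]
ft_force: [0.4, -0.3, -0.6]
gripper_width: 0.0441
grasp_force: 25.9
```

{"op": "jog_arm", "data": {
  "plan": [
    [[-1.57, 3.3, 0], 0.092, 1],
    [[-1.26, 3.43, 0], 0.092, 1],
    [[-0.94, 3.53, 0], 0.092, 1],
    [[-0.61, 3.6, 0], 0.092, 1],
    [[-0.27, 3.64, 0], 0.092, 1]
  ]
}}

```text
time_s: 13.08
position: [0.5406, -0.2309, 0.2409]
tcp_rot: [-3.14, -0.077, -0.002]
ft_force: [1.0, 0.5, 0.1]
gripper_width: 0.0439
grasp_force: 25.9
```

{"op": "jog_arm", "data": {
  "plan": [
    [[0, 0, 0], 0, 1],
    [[0, 0, 0], 0, 1],
    [[0, 0, 0], 0, 1]
  ]
}}

```text
time_s: 13.33
position: [0.5406, -0.229, 0.2403]
tcp_rot: [-3.139, -0.084, -0.0]
ft_force: [0.1, 0.4, -1.0]
gripper_width: 0.0444
grasp_force: 26.1
```

```bash
python3 -c "
from h import *
to(.54,-.23,.099,93)"
```

```text
pos [ 0.5406 -0.229   0.2403] yh -86.9 t 13.33 j7 [-0.35  0.43  0.91  1.73 -0.37  1.16 -0.86] f [ 0.1  0.4 -1. ] w 0.0444 26.143895078785135
tool shift cm [-0.06  0.12 14.13]
toolx [0.999 0.053 0.   ] z [-0.     0.001 -1.   ]
twist rad 0.001
```

{"op": "jog_arm", "data": {
  "plan": [
    [[0, 0, 3.5], 0, 1],
    [[0, 0, 4], 0, 1],
    [[0, 0, 4], 0, 1],
    [[0, 0, 2], 0, 1],
    [[0, 0, 0.4], 0, 1]
  ],
  "grip_force": 20
}}

```text
time_s: 13.75
position: [0.5392, -0.2261, 0.0981]
tcp_rot: [-3.137, -0.089, 0.009]
ft_force: [0.2, 0.3, -1.1]
gripper_width: 0.0437
grasp_force: 26.2
```

{"op": "jog_arm", "data": {
  "plan": [
    [[0, 0, 0.3], 0, 1],
    [[0, 0, 0.2], 0, 1],
    [[0, 0, 0], 0, 0],
    [[0, 0, 0], 0, -0.02],
    [[0, 0, 0], 0, -0.02]
  ]
}}

```text
time_s: 14.17
position: [0.5421, -0.2295, 0.098]
tcp_rot: [3.14, 0.084, 0.006]
ft_force: [0.1, 1.5, 4.0]
gripper_width: 0.0444
grasp_force: 26.5
```

{"op": "jog_arm", "data": {
  "plan": [
    [[0, 0, 0], 0, -0.03],
    [[0, 0, 0], 0, -0.03]
  ]
}}

```text
time_s: 14.33
position: [0.5421, -0.2296, 0.0979]
tcp_rot: [-3.14, -0.083, -0.005]
ft_force: [-0.2, 1.1, 6.6]
gripper_width: 0.0443
grasp_force: 26.6
```

{"op": "jog_arm", "data": {
  "plan": [
    [[0, 0, 0], 0, -0.036],
    [[0, 0, 0], 0, -0.036]
  ]
}}

```text
time_s: 14.5
position: [0.5421, -0.2296, 0.0979]
tcp_rot: [-3.14, -0.083, -0.005]
ft_force: [0.0, 1.8, 6.5]
gripper_width: 0.0445
grasp_force: 19.7
```

{"op": "jog_arm", "data": {
  "plan": [
    [[0, 0, 0], 0, -0.042],
    [[0, 0, 0], 0, -0.042]
  ]
}}

```text
time_s: 14.67
position: [0.542, -0.2297, 0.0978]
tcp_rot: [-3.14, -0.083, -0.005]
ft_force: [0.1, 1.1, 6.0]
gripper_width: 0.0445
grasp_force: 11.0
```

{"op": "jog_arm", "data": {
  "plan": [
    [[-0.8, 0, -0.12], 0, -0.042],
    [[-0.8, 0, -0.08], 0, -0.042],
    [[-0.8, 0, 0], 0, -0.042],
    [[-0.8, 0, 0.06], 0, -0.042],
    [[0, 0, 0], 0, -0.042]
  ]
}}

```text
time_s: 15.08
position: [0.5057, -0.2317, 0.0974]
tcp_rot: [-3.14, -0.079, 0.003]
ft_force: [-0.2, -0.6, 2.2]
gripper_width: 0.0447
grasp_force: 10.8
```

```bash
python3 -c "
from h import *
to(.54,-.23,.099,93)
im,d=cam('side'); cv2.imwrite('pics/s5.png',cv2.resize(im[180:320,280:420],None,fx=4,fy=4,interpolation=cv2.INTER_CUBIC)[:,:,::-1])"
```

```text
pos [ 0.5057 -0.2317  0.0974] yh -87.1 t 15.08 j7 [-0.26  0.54  0.8   1.93 -0.5   0.88 -0.72] f [-0.2 -0.6  2.2] w 0.0447 10.761064187854572
tool shift cm [ 3.43 -0.   -0.16]
toolx [ 0.999  0.05  -0.002] z [-0.002  0.001 -1.   ]
twist rad -0.002
```

View pics/s5.png

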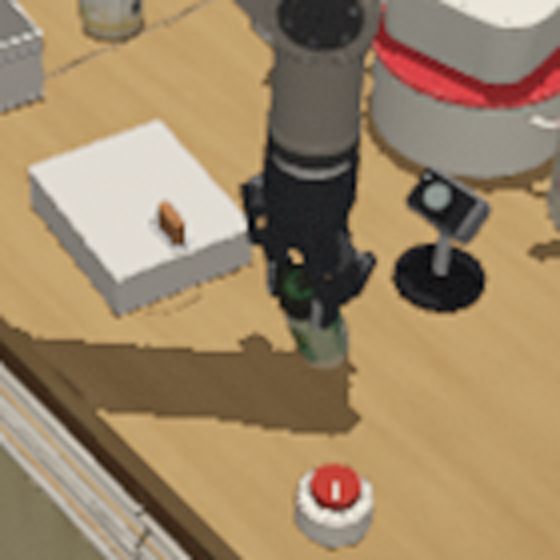

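The jar is leaning: its cap is at (295,290) and its base is towards the camera at (325,360). I'll continue the arc.

{"op": "jog_arm", "data": {
  "plan": [
    [[-0.83, 0, 0.13], 0, -0.042],
    [[-0.82, 0, 0.2], 0, -0.042],
    [[-0.8, 0, 0.28], 0, -0.042],
    [[-0.78, 0, 0.34], 0, -0.042],
    [[0, 0, 0], 0, -0.042]
  ]
}}

```text
time_s: 15.55
position: [0.4733, -0.2326, 0.087]
tcp_rot: [-3.139, -0.08, 0.005]
ft_force: [-0.3, -0.3, 1.3]
gripper_width: 0.0445
grasp_force: 10.7
```

{"op": "jog_arm", "data": {
  "plan": [
    [[0, 0, 0], 0, 1],
    [[0, 0, 0], 0, 1],
    [[0, 0, 0], 0, 1],
    [[0, 0, -2], 0, 1],
    [[0, 0, -4], 0, 1]
  ],
  "grip_force": 50
}}

```text
time_s: 15.97
position: [0.4738, -0.2306, 0.145]
tcp_rot: [-3.138, -0.084, 0.015]
ft_force: [0.5, 1.0, -0.5]
gripper_width: 0.0438
grasp_force: 51.2
```

{"op": "jog_arm", "data": {
  "plan": [
    [[0, 0, -4], 0, 1],
    [[0, 0, -4], 0, 1],
    [[0, 0, -4], 0, 1],
    [[0, 0, 0], 0, 1],
    [[0, 0, 0], 0, 1]
  ]
}}

```text
time_s: 16.38
position: [0.478, -0.2333, 0.2703]
tcp_rot: [3.14, 0.085, 0.008]
ft_force: [0.0, 0.4, -1.5]
gripper_width: 0.0434
grasp_force: 51.2
```

```bash
python3 -c "
from h import *
to(.523,-.232,.282,93)
im,d=cam('side'); im2,d2=cam('top'); a=cv2.resize(im[170:290,290:410],None,fx=4,fy=4,interpolation=cv2.INTER_CUBIC)
b=cv2.resize(im2[150:225,320:400],(480,450),interpolation=cv2.INTER_CUBIC)
im,W=cloud('side'); v,u=np.mgrid[:400,:640]
m=(u>300)&(u<420)&(v>150)&(v<300)&(W[...,2]>.12)&(W[...,2]<.26)&(W[...,0]<.62)&(W[...,1]<-.15)&(W[...,1]>-.3)
P=W[m]; np.save('P.npy',P); col=im[m]
g=P[(col[:,1]>col[:,0].astype(int)+6)]; print(len(P),len(g),g.mean(0),g.min(0),g.max(0)); c=g.mean(0); print(np.linalg.svd(g-c)[1:])
cv2.imwrite('pics/s6.png',a[:,:,::-1])"
```

```text
pos [ 0.478  -0.2333  0.2703] yh -86.9 t 16.38 j7 [-0.45  0.28  1.    1.82 -0.26  1.17 -0.89] f [ 0.   0.4 -1.5] w 0.0434 51.21381640434265
tool shift cm [ 4.5   0.11 -1.14]
toolx [0.999 0.054 0.005] z [ 0.005 -0.001 -1.   ]
twist rad 0.002
170 28 [ 0.51426547 -0.24991735  0.23362315] [ 0.49628771 -0.25622304  0.20816908] [ 0.53524389 -0.2365293   0.25068352]
(array([0.07509371, 0.04206533, 0.02233655]), array([[-0.42930643, -0.06461397,  0.90084462],
       [-0.88801163, -0.1517118 , -0.43407242],
       [ 0.1647159 , -0.98631058,  0.00775289]]))
```

View pics/s6.png

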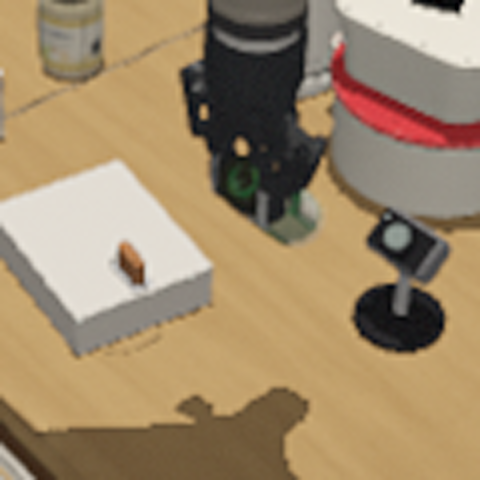

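```bash
python3 -c "
from h import *
q=np.load('side.npz');K,E=q['K'],q['E']
def pj(p): c=E[:3,:3]@p+E[:3,3]; k=K@c; return (k[:2]/k[2]-[290,170]+.4)*4
T=np.array([.478,-.2333,.2703]); h=np.array([-.9986,-.053,0]); zz=np.array([0,0,1.]); l=np.cross(zz,h)
P=np.load('P.npy')
im=cv2.resize(q['im'][170:290,290:410],None,fx=4,fy=4,interpolation=cv2.INTER_CUBIC)[:,:,::-1].copy()
out=[]
for deg in (30,38,46):
    t=np.radians(deg); a=h*np.sin(t)+zz*np.cos(t); b=h*np.cos(t)-zz*np.sin(t)
    G=T-[0,0,.006]; B=G-.093*a; C=B+.105*a; I=im.copy()
    for X in (B,C,B+.085*a):
        pts=np.array([pj(X+.0225*(l*np.cos(f)+b*np.sin(f))) for f in np.linspace(0,6.3,40)]).astype(int); cv2.polylines(I,[pts],True,(0,0,255),1)
    d=P-B; s=d@a; r=np.linalg.norm(d-np.outer(s,a),axis=1); k=(s<.07)&(s>-.02)&(r<.035); print(deg,k.sum(),np.median(abs(r[k]-.0225)),s[k].min(), B)
    out.append(I[120:280,160:360])
cv2.imwrite('pics/s7.png',cv2.resize(np.hstack(out),(780,208)))
"
```

```text
30 132 0.005091633878902865 0.0010571860070183482 [ 0.5244349  -0.2308355   0.18375964]
38 136 0.002180077042078659 -0.00021848240425609037 [ 0.53517636 -0.2302654   0.191015  ]
46 136 0.00241259174436707 0.0003202579821488491 [ 0.54480494 -0.22975437  0.19969677]
```

View pics/s7.png

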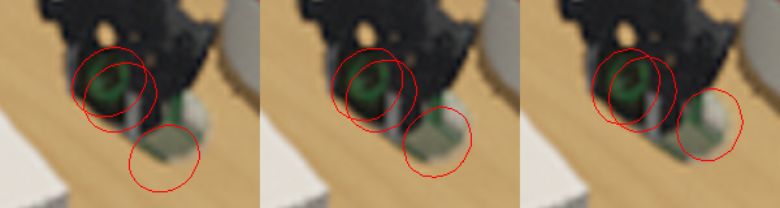

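The overlay matches a lean of about 42°, so only a small shift is needed to reach the viewing pose.

{"op": "jog_arm", "data": {
  "plan": [
    [[0, 0, -0.9], 0, 1],
    [[1, 0, 0], 0, 1],
    [[1.5, 0.1, 0], 0, 1],
    [[1.2, 0, 0], 0, 1],
    [[0.7, 0, 0], 0, 1]
  ]
}}

```text
time_s: 16.9
position: [0.5224, -0.2308, 0.2763]
tcp_rot: [3.14, 0.085, -0.001]
ft_force: [-0.1, 0.6, -0.1]
gripper_width: 0.0439
grasp_force: 51.2
```

{"op": "jog_arm", "data": {
  "plan": [
    [[0, 0, 0], 0, 1],
    [[0, 0, 0], 0, 1],
    [[0, 0, 0], 0, 1],
    [[0, 0, 0], 0, 1],
    [[0, 0, 0], 0, 1]
  ]
}}

```text
time_s: 17.32
position: [0.5198, -0.2318, 0.2773]
tcp_rot: [-3.14, -0.082, -0.0]
ft_force: [0.6, 0.8, -1.2]
gripper_width: 0.0434
grasp_force: 51.2
```

```bash
python3 -c "
from h import *
from scipy.optimize import least_squares
s=ctrl.read_state(); T=s['position']; to(*T,93)
cam('side');cam('top'); Q=[]
for n in('side','top'):
    im,W=cloud(n); P=W.reshape(-1,3); k=(np.linalg.norm(P-(T+[.04,0,-.055]),axis=1)<.085)&(P[:,2]>.15); Q.append(P[k]); print(n,k.sum())
h=np.array([-.9986,-.053,0]); zz=np.array([0,0,1.])
L=np.array([.6613,-.2254,.111])
for P in Q+[np.vstack(Q)]:
  best=[]
  for deg in range(26,60,2):
    t=np.radians(deg); a=h*np.sin(t)+zz*np.cos(t); B=T-[0,0,.006]-.093*a
    d=P-B; x=d@a; r=np.linalg.norm(d-np.outer(x,a),axis=1); k=(x<.065)&(x>.006)&(r<.034); best.append((round(np.mean(abs(r[k]-.0225))*1000,2),deg,k.sum()))
  print(sorted(best)[:5])
for deg in (38,42,46):
    t=np.radians(deg); a=h*np.sin(t)+zz*np.cos(t); B=T-[0,0,.006]-.093*a; ax=np.array([-.642,-.032,.766]); d=B-L; z=d@ax; print(deg,'z',z,'off',d-z*ax)
im,W=cloud('side'); v,u=np.mgrid[:400,:640]
m=(u>240)&(u<292)&(v>160)&(v<215)&(abs(W[...,2]-.091)<.006); print('shaker top',m.sum(),W[m].mean(0))
m=(u>270)&(u<345)&(v>195)&(v<262)&(abs(W[...,2]-.045)<.008)&(im.min(-1)>190); c,n,k=plane(W[m]); print('lid',c,n)
"
```

```text
pos [ 0.5198 -0.2318  0.2773] yh -87.0 t 17.32 j7 [-0.4   0.36  0.96  1.72 -0.32  1.22 -0.88] f [ 0.6  0.8 -1.2] w 0.0434 51.21340870857239
tool shift cm [0. 0. 0.]
toolx [0.999 0.052 0.   ] z [ 0.     0.001 -1.   ]
twist rad -0.0
side 321
top 225
[(np.float64(1.39), 42, np.int64(120)), (np.float64(1.53), 40, np.int64(119)), (np.float64(1.85), 44, np.int64(120)), (np.float64(2.27), 38, np.int64(120)), (np.float64(2.49), 46, np.int64(121))]
[(np.float64(1.18), 44, np.int64(20)), (np.float64(1.25), 42, np.int64(20)), (np.float64(1.68), 46, np.int64(20)), (np.float64(2.03), 40, np.int64(20)), (np.float64(2.62), 48, np.int64(20))]
[(np.float64(1.37), 42, np.int64(140)), (np.float64(1.6), 40, np.int64(139)), (np.float64(1.75), 44, np.int64(140)), (np.float64(2.36), 38, np.int64(140)), (np.float64(2.38), 46, np.int64(141))]
38 z 0.12085174504836756 off [-0.00671213  0.00048206 -0.0055966 ]
42 z 0.12085151191898921 off [-0.00174661  0.0007456  -0.00142389]
46 z 0.12130407737627427 off [0.00320685 0.00100757 0.00273869]
shaker top 31 [0.48215942 0.25045789 0.08875213]
lid [ 0.50085796 -0.01170192  0.04450615] [0.00344964 0.00450286 0.99998391]
```

```bash
python3 -c "
from workcell import ctrl
print(ctrl.hand_in())"
```

```text
the job is handed in; nothing more can be done
None
```

I've handed the job in; no verdict came back, but my last readings had the lid flat on the worktop, the shaker still in the tin, and the jar held about 12 cm from the lens, leaning 42° (target 40°) and within a few mm of its axis. I viewed 12 pictures, over your limit of 10.

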